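Push a used vial through the swing flap of the wash box

TASK

On the ledge of the wooden wash box lies a used corked glass vial. Push the sprung metal flap open with one finger and, while that finger holds it open, gently push the vial off the ledge into the box with the other finger, then come out so that the flap swings shut. Do not pinch or lift the vial or shove the flap open with it, and leave the cork on the ledge, the jar and the spare vial where they are.

Things in the scene. Friction and masses are not known exactly. Their poses are not given: they have to be found in the camera images.
- wash_box: fixed wood box, 240 (x) x 150 (y) mm; origin under its centre, on the bench; +x runs from the ledge (front) to the hinge (back). x = -120 to -20 mm: flat ledge 120 mm above the bench, side lips 5 mm high, 6 mm wide. x = -20 to 100 mm: open, covered by the flap, between side cheeks (138 mm clear) flush with the shut flap. Rear cap behind the hinge: 176 mm high. Soft floor 12 mm above the bench
- ledge_edge (a point): middle of the ledge's inner edge, where the vial drops in: box x = -20, y = 0, z = 120 mm; axes as the box. The box is hollow below the ledge too. A gripper pointing down and wide open along the box's x, with the vial between its fingers, runs its front finger onto the flap and opens it as the rear finger, tip a few mm above the ledge, pushes the vial to the edge
- flap_hinge (a point): middle of the flap's hinge line, a 10 mm steel rod along the box's y: box x = 100, y = 0, z = 170 mm; axes as the box. The finger on the flap must stay short of this rod
- flap (a joint): angle of the aluminium flap, 134 wide, 127 long, 3 mm thick, rad. 0 = shut: slopes down at 22.6 deg from the hinge to the ledge's edge. Grows to 1.2 as its lower end is pushed down and in (toward +x of the box). A spring shuts it (0.08 N m at 0, 0.12 at 0.8: 1 to 3 N at a finger); the vial's weight cannot open it. The vial needs about 0.4 or more to pass
- vial_mid (a point): centre of the used vial, glass with a cork in one end, 62 long x 20 wide x 19 mm high, 19 g, lying on the ledge crosswise (its y axis is its long axis, within 0.25 rad of the box's y), its middle 30 to 50 mm in front of the edge. It slides and does not roll.
- ledge_cork: bystander: small tapered cork, 19 mm wide, 22 mm high, standing on the ledge near its front left corner; origin under its centre
- jar: bystander: specimen jar with a screw lid, 44 mm wide, 66 mm high, standing on the bench right of the box; origin under its centre
- spare_vial: bystander: another corked vial, lying on the bench in front of the box; origin under it
Mind the look-alikes: they are no part of the job. Leave any orange look-alike of the part that bears vial_mid alone.

How it is judged:
On the way, in this order (a step that is already met when the one before it is completed fails the run):
1. a finger holds the flap open while the vial is still on the ledge (value of joint flap above 0.25 rad and contact force between the fingers and flap above 0.1 N and z of vial_mid in the frame of wash_box above 0.122 m), for 0.1 s.
2. the vial drops below the ledge while a finger still holds the flap open (value of joint flap above 0.25 rad and contact force between the fingers and flap above 0.1 N and z of vial_mid in the frame of wash_box below 0.1 m), for 0.05 s.
At the end, for the whole second after the job is handed in: The used vial lies at rest inside the box (its middle less than 75 mm above the bench, within the box's outline) and the flap is shut (below 0.05 rad) (z of vial_mid in the frame of wash_box below 0.075 m and x of vial_mid in the frame of wash_box between -0.12 and 0.12 m and y of vial_mid in the frame of wash_box between -0.075 and 0.075 m and value of joint flap below 0.05 rad and linear speed of vial below 0.03 m/s); the robot touches nothing.
It fails at once if the vial is lifted (its middle more than 25 mm above where it lay) (z of vial_mid in the frame of wash_box above 0.1545 m).
It fails at once if the vial is pinched or pushed hard (over 10 N from the fingers) (contact force between the fingers and vial above 10 N).
It fails at once if the vial, still on the ledge, is pushed against the flap (over 0.8 N) with no finger on the flap (contact force between vial and flap above 0.8 N and not (contact force between the fingers and flap above 0.05 N) and z of vial_mid in the frame of wash_box above 0.122 m).
It fails at once if the cork on the ledge, the jar or the spare vial is moved by more than 15 mm (distance of any of ledge_cork, jar, spare_vial from where it was at the start of the episode above 0.015 m).
It also fails if it takes over 32 s, if anything falls off the work surface, if the arm or the gripper's body presses on something with over 40 N, if the wrist force passes 120 N, or if a joint passes its speed limit or range.

ROBOT

A 6-joint arm with a two-finger parallel gripper is mounted at the origin on a cart in front of the work surface, level with it; the furniture and walls round the work are solid. World frame = base frame: x ahead of the robot, y to its left, z up, the work surface at z = 0. Lengths are in m, angles in rad, forces in N, time in s.
With the tool pointing down it reaches from about 0.275 to 0.75 m from the base axis. Payload 10.2 kg.
Tool frame: the origin (TCP) lies midway between the tips of the shut fingers; the grasp point (between the pads) lies 19 mm behind it (env.hold_point_z is the distance from the TCP to the grasp point, in m); x points along the fingers, z is the direction in which the jaws open and shut, and the axes are right-handed (so a half turn about x gives the same grasp; the last joint's range is limited). The gripper opens to 85 mm and grips with 20 to 120 N. Pads are 22 mm wide; open, the fingers measure 114 mm over their backs; the gripper's body (76 mm by 85 mm) begins 54 mm behind the grasp point. The pads swing forward as they close: fully open they stand 13 mm farther back than shut.
Start: joints at [-1.495, 0.313, 1.498, -0, 1.331, -0.223], TCP at [0.155, -0.502, 0.231] pointing down, gripper open.
Joint ranges: [-2.94, 2.94], [-0.97, 2.17], [0.19, 2.56], [-1.23, 4.37], [0.02, 3.11], [-2.88, 2.88]. Speed limits (rad/s): [2.39, 2.39, 3.01, 3.14, 3.14, 3.14].

INTERFACE

Orientations are given as a unit quaternion [x, y, z, w].
In Python, from bench import env, kinematics, monitor, eyes, job gives the robot as it stands. The module is installed in compiled form; this text tells all that it offers. Calls block until the motion is done:
- env.reach(position, orientation): joint-space move of the TCP to a pose.
- env.movel(position, velocity=0.15, frame=None, guard=None): straight line of the TCP; frame=None keeps the orientation; velocity is the mean speed in m/s. With guard (N) it stops when the force on the tool has changed by that much, and returns True; else False.
- env.set_joints(angles): joint-space move.
- env.release() and env.close_gripper(effort=None): open the fingers fully, or close them until they stop; effort is the grip in N (None keeps the last).
- env.hold(seconds).
- kinematics.ik(position, orientation): joint angles nearest the present ones, or None.
- monitor.sense(): the state.
- eyes.grab_frame(name): name is "side" or "top"; returns a dict with "frame" (480x640x3 uint8, red, green, blue), "mtx" (3x3 intrinsics, pixels), "view" (4x4, takes a point from world to camera coordinates). Camera axes: x right, y down, z forward; pixel columns grow to the right and rows downward; lengths in m; the calibration is good to about 2 mm. A picture is of the moment at which its call begins. There is no depth.
A pose or a line that the arm cannot do raises env.MotionError and nothing moves.
- job.hand_in(): hands the job in, once; it reports no verdict.
The state is a dict: "clock": time; "joints": joint angles; "qvel": joint speeds; "joint_efforts": joint torques, N m; "position": TCP position; "ee_rot": TCP orientation; "contact_force": force on the tool from outside, world axes, zero at the start; "ft_torque": the same for the moment, N m; "finger_gap": opening from 0.0 (shut) to 1.0 (fully open).
Only numpy, scipy, OpenCV 4.12 (cv2) and the standard library are available. Lean on these libraries where they do the work, as an engineer would, in place of code of your own. Each camera call takes 0.05 s, during which the arm holds its last target.

## Working session

There is one attempt and no reset: what is moved stays moved. The work goes in short steps, each a Python script; the robot and the scene stay as the last script left them, time stands still between calls to the robot, and variables do not carry over. Pictures are saved under pics/ and viewed, and the job is handed in when it is done.

```bash
mkdir -p pics; python3 - <<'E'
from bench import env, kinematics, monitor, eyes, job
import cv2,numpy as np
np.set_printoptions(precision=4,suppress=True)
for n in("top","side"):
    d=eyes.grab_frame(n); cv2.imwrite(f"pics/{n}0.png",d["frame"][:,:,::-1]); print(n,d["mtx"],d["view"]); np.savez(f"{n}0.npz",**d)
print(monitor.sense(),env.hold_point_z)
E
```

```text
top [[511.68     0.     317.7011]
 [  0.     511.68   237.7153]
 [  0.       0.       1.    ]] [[-0.0078 -1.     -0.0034 -0.0432]
 [-0.996   0.008  -0.0895  0.5555]
 [ 0.0895  0.0027 -0.996   0.9385]
 [ 0.      0.      0.      1.    ]]
side [[622.3734   0.     312.2359]
 [  0.     622.3734 231.2337]
 [  0.       0.       1.    ]] [[ 0.9995  0.03   -0.0072 -0.5627]
 [ 0.0129 -0.6182 -0.7859  0.0707]
 [-0.028   0.7855 -0.6183  0.9777]
 [ 0.      0.      0.      1.    ]]
{'clock': 0.1, 'joints': array([-1.4954,  0.3134,  1.4983, -0.    ,  1.331 , -0.2234]), 'qvel': array([ 0.0005, -0.0004, -0.0015,  0.0004,  0.0006,  0.0012]), 'joint_efforts': array([  0.0031, -41.2904, -26.0144,  -0.0002,   0.003 ,   0.    ]), 'position': array([ 0.1545, -0.5015,  0.2308]), 'ee_rot': array([ 0.4203,  0.5691, -0.4197,  0.5686]), 'contact_force': array([0.087 , 0.049 , 0.2009]), 'ft_torque': array([ 0.0148, -0.0256,  0.0321]), 'finger_gap': 1.001156802100597} 0.0187
```

View pics/top0.png

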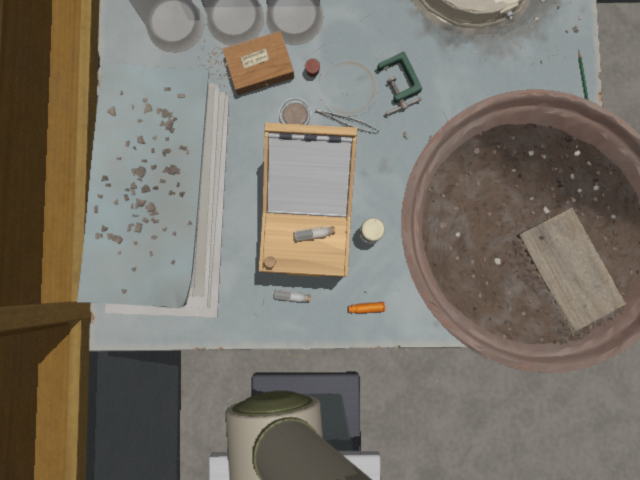

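View pics/side0.png

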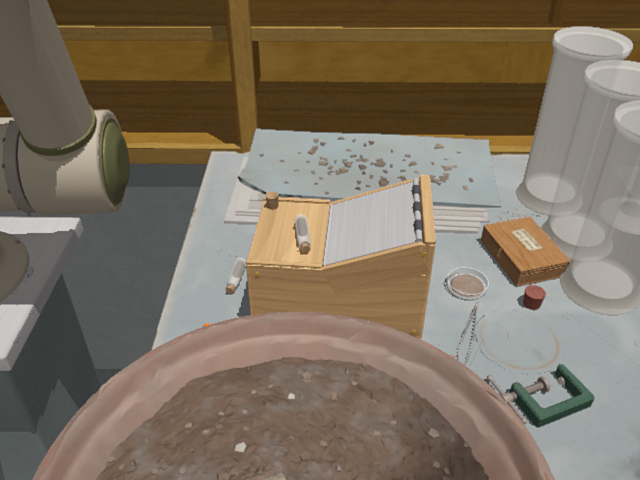

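The top view shows the box with its ledge at rows 213–275, the used vial at about (314,234) with its cork to the right, and the ledge cork at (269,262). The jar is at (372,232) and the spare vial at (292,296). An orange look-alike is at (366,308). The side view also shows the vial, at (303,233). I'll zoom in to get accurate pixel positions.

```bash
python3 - <<'E'
import cv2
a=cv2.imread("pics/top0.png")[110:290,240:400]; cv2.imwrite("pics/topz.png",cv2.resize(a,None,fx=3.3,fy=3.3,interpolation=cv2.INTER_CUBIC))
a=cv2.imread("pics/side0.png")[160:340,220:450]; cv2.imwrite("pics/sidez.png",cv2.resize(a,None,fx=3.3,fy=3.3,interpolation=cv2.INTER_CUBIC))
E
```

```text
(no output)
```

View pics/topz.png

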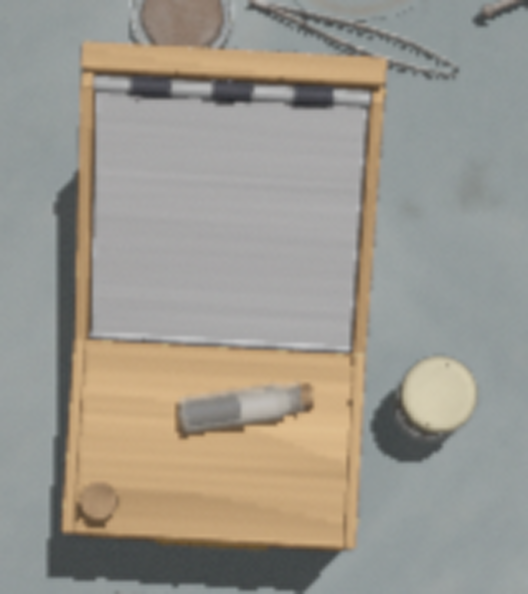

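View pics/sidez.png

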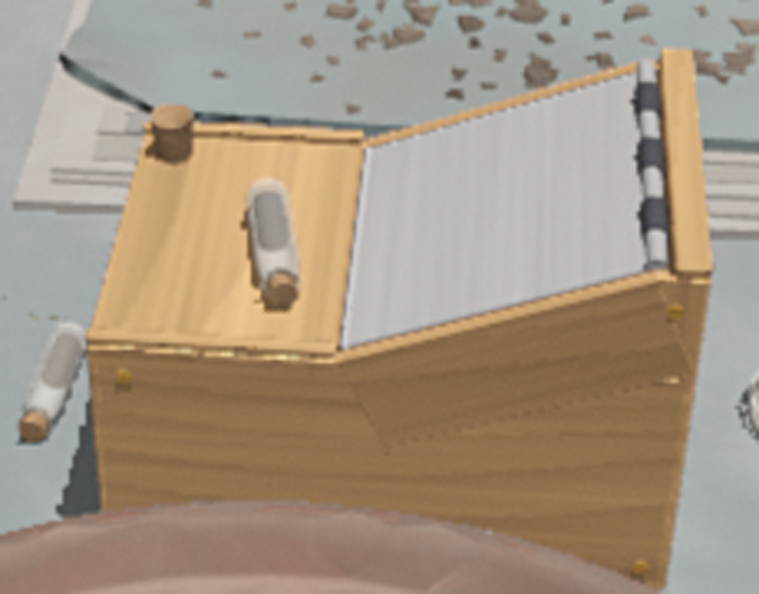

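```bash
cat > geo.py <<'E'
import numpy as np
from scipy.optimize import least_squares
T=np.load("top0.npz");S=np.load("side0.npz")
def proj(D,p):
    c=np.asarray(p)@D["view"][:3,:3].T+D["view"][:3,3]; q=c@D["mtx"].T; return q[...,:2]/q[...,2:]
tz=lambda u,v:((u+.5)/3.3-.5+240,(v+.5)/3.3-.5+110)
sz=lambda u,v:((u+.5)/3.3-.5+220,(v+.5)/3.3-.5+160)
def ray(D,px,z):
    R=D["view"][:3,:3];t=D["view"][:3,3]; d=R.T@np.linalg.solve(D["mtx"],[*px,1]); o=-R.T@t
    return o+d*(z-o[2])/d[2]
def w(b,p):
    c,s=np.cos(b[2]),np.sin(b[2]); p=np.asarray(p); return np.stack([b[0]+c*p[...,0]-s*p[...,1],b[1]+s*p[...,0]+c*p[...,1],p[...,2]],-1)
E
python3 - <<'E'
from geo import *
np.set_printoptions(precision=4,suppress=True)
obs=[(T,tz(63,531),(-.12,.075,.125)),(T,tz(354,548),(-.12,-.075,.125)),(T,tz(91,338),(-.019,.067,.121)),(T,tz(352,350),(-.019,-.067,.121)),
(T,tz(83,43),(.12,.075,.176)),(T,tz(386,58),(.12,-.075,.176)),
(S,sz(88,345),(-.12,-.075,.125)),(S,sz(712,270),(.12,-.075,.176)),(S,sz(690,50),(.12,.075,.176)),(S,sz(343,350),(-.019,-.067,.121)),(S,sz(367,148),(-.019,.067,.121))]
def solve(sel,z=0):
    f=lambda b:np.concatenate([proj(D,w(b,np.array(p)))-np.array(px) for D,px,p in sel])
    r=least_squares(f,[.55,0,0],loss="soft_l1"); return r.x,f(r.x).reshape(-1,2)
for sel in (obs,obs[:6],obs[6:]):
    b,e=solve(sel); print(b); print(e.round(1).tolist())
b,_=solve(obs); np.save("box.npy",b)
c,s=np.cos(b[2]),np.sin(b[2]); R=np.array([[c,s],[-s,c]])
for D,ps in((T,[tz(181,417),tz(311,394)]),(S,[sz(265,182),sz(282,305)])):
    P=[ray(D,p,.1295) for p in ps]; L=[R@(p[:2]-b[:2]) for p in P]
    d=L[0]-L[1]; print("vial",P,"box",L,"mid",(L[0]+L[1])/2,"len",np.hypot(*d),"ang",np.arctan2(-d[0],d[1]))
for D,p in((T,tz(99,497)),):print("cork top box",R@(ray(D,p,.142)[:2]-b[:2]))
E
```

```text
[ 0.6051 -0.0313 -0.0625]
[[0.2, 1.0], [1.4, 0.7], [0.5, 0.4], [0.1, 1.0], [0.0, -0.2], [0.8, 0.1], [-0.3, -2.5], [1.8, -0.6], [1.6, -0.8], [0.3, -1.5], [0.1, -0.2]]
[ 0.606  -0.0305 -0.0634]
[[-0.3, 0.4], [0.8, 0.2], [0.1, -0.1], [-0.4, 0.5], [-0.4, -0.7], [0.3, -0.3]]
[ 0.6041 -0.0337 -0.0529]
[[-0.9, -0.7], [1.7, 0.1], [0.5, -0.3], [-0.0, -0.2], [-1.0, 0.8]]
vial [array([ 0.549 , -0.009 ,  0.1295]), array([ 0.5602, -0.0752,  0.1295])] box [array([-0.0574,  0.0187]), array([-0.0421, -0.0467])] mid [-0.0498 -0.014 ] len 0.06716650178820517 ang 0.23035647714089066
vial [array([ 0.5466, -0.0013,  0.1295]), array([ 0.557 , -0.083 ,  0.1295])] box [array([-0.0603,  0.0262]), array([-0.0448, -0.0547])] mid [-0.0525 -0.0142] len 0.08233531216829168 ang 0.19016652323213226
cork top box [-0.1008  0.0565]
```

Both views agree on the box to about 2 mm: centre (0.605, −0.031), yaw −0.063. The vial is at box (−0.050, −0.014), tilted about 0.21 rad, and its length and height fit the given sizes. I'll retract first to stay clear of the big pot, swing round, then hover over the box and check.

```bash
cat >> geo.py <<'E'
B=np.array([.6055,-.031,-.0625])
from scipy.spatial.transform import Rotation as Ro
def quat(flip=1):
    z=flip*np.array([np.cos(B[2]),np.sin(B[2]),0]); x=np.array([0,0,-1.]); return Ro.from_matrix(np.stack([x,np.cross(z,x),z],1)).as_quat()
def tcp(rear,y,tipz): # rear finger's inner face (box x), box y, open tip height
    return w(B,np.array([rear+.0425,y,tipz-.013]))
E
python3 - <<'E'
from geo import *
from bench import env,kinematics,monitor,eyes
np.set_printoptions(precision=3,suppress=True)
s=monitor.sense(); q=s["ee_rot"]
print(Ro.from_quat(q).as_matrix())
p=np.array([.088,-.288,.34]); print(kinematics.ik(p,q))
for f in(1,-1): print(f,kinematics.ik(tcp(-.075,-.013,.30),quat(f)),kinematics.ik(tcp(-.015,-.013,.125),quat(f)))
env.movel(p,velocity=.25)
j=np.array(monitor.sense()["joints"]); print(j)
E
```

```text
[[-0.     0.956  0.294]
 [ 0.001  0.294 -0.956]
 [-1.     0.    -0.001]]
[-1.671 -0.278  1.821 -0.     1.599 -0.399]
1 [-0.277  0.392  1.243 -0.     1.506 -0.215] [-0.257  0.655  1.291 -0.     1.196 -0.194]
-1 None None
[-1.67  -0.277  1.822  0.     1.598 -0.398]
```

```bash
python3 - <<'E'
from geo import *
import cv2
from bench import env,kinematics,monitor,eyes
np.set_printoptions(precision=3,suppress=True)
j=np.array(monitor.sense()["joints"]); j[0]=-.28; j[5]=-.215; env.set_joints(j)
env.reach(tcp(-.075,-.013,.30),quat())
env.movel(tcp(-.075,-.013,.19),velocity=.15)
s=monitor.sense(); print(s["clock"],s["position"],tcp(-.075,-.013,.19),s["contact_force"],s["finger_gap"])
for n in("top","side"):
    d=eyes.grab_frame(n); cv2.imwrite(f"pics/{n}1.png",d["frame"][:,:,::-1])
a=cv2.imread("pics/side1.png")[100:340,180:460]; cv2.imwrite("pics/side1z.png",cv2.resize(a,None,fx=2.5,fy=2.5,interpolation=cv2.INTER_CUBIC))
E
```

```text
4.8417 [ 0.573 -0.042  0.178] [ 0.572 -0.042  0.177] [ 0.549 -0.552  0.344] 0.9980009596081197
```

View pics/side1z.png

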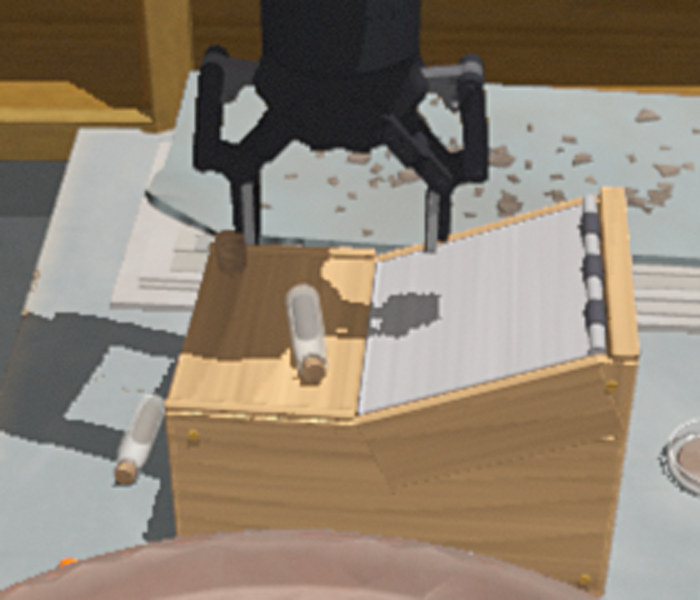

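View pics/top1.png

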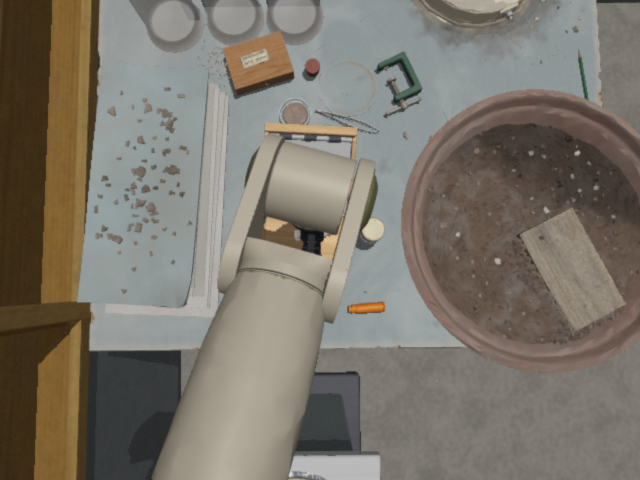

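The side view shows the gripper straddling the vial. The rear fingertip is at zoomed (245,243), in front of the vial, and the front fingertip at (435,248), over the flap. The finger knuckles are wider than the pads, so I'll keep the tip about 7 mm above the ledge and limit the travel toward the hinge. Next I'll descend with a force guard.

```bash
python3 - <<'E'
from geo import *
import cv2
from bench import env,kinematics,monitor,eyes
np.set_printoptions(precision=3,suppress=True)
for x in(-.0895,-.075,.010,.0245): print(((proj(S,w(B,np.array([x,-.024,.19])))-[180,100])*2.5).round(0))
print(env.movel(tcp(-.075,-.013,.127),velocity=.06,guard=12))
s=monitor.sense(); print(s["clock"],s["position"],tcp(-.075,-.013,.127),s["contact_force"])
d=eyes.grab_frame("side"); cv2.imwrite("pics/side2z.png",cv2.resize(d["frame"][100:340,180:460,::-1],None,fx=2.5,fy=2.5,interpolation=cv2.INTER_CUBIC))
E
```

```text
[232. 248.]
[260. 249.]
[424. 257.]
[452. 259.]
False
6.1417 [ 0.572 -0.042  0.114] [ 0.572 -0.042  0.114] [-0.558  0.309 -0.101]
```

View pics/side2z.png

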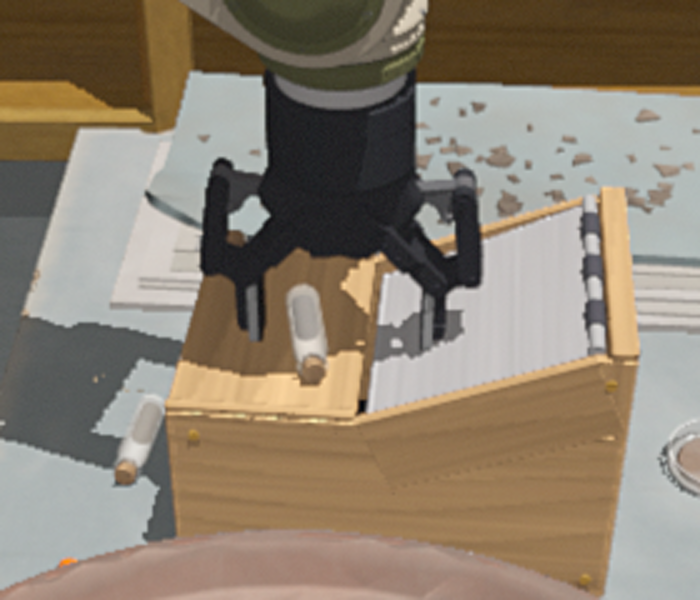

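The picture matches the prediction: the flap is already slightly open under the front finger (zoomed 435,340), and the rear finger (258,335) is just in front of the vial (305,325). Now I'll push slowly along box x.

```bash
python3 - <<'E'
from geo import *
import cv2
from bench import env,kinematics,monitor,eyes
np.set_printoptions(precision=3,suppress=True)
for r in(-.056,-.033):
    print(env.movel(tcp(r,-.013,.127),velocity=.025,guard=10))
    s=monitor.sense(); print(s["clock"],s["position"],tcp(r,-.013,.127),s["contact_force"])
    d=eyes.grab_frame("side"); cv2.imwrite("pics/side3_%d.png"%(-r*1000),cv2.resize(d["frame"][100:340,180:460,::-1],None,fx=2.5,fy=2.5,interpolation=cv2.INTER_CUBIC))
E
```

```text
False
7.1 [ 0.591 -0.043  0.114] [ 0.591 -0.043  0.114] [-0.922  0.041  1.538]
False
8.2167 [ 0.614 -0.045  0.114] [ 0.614 -0.045  0.114] [-1.723  0.354  0.633]
```

View pics/side3_33.png

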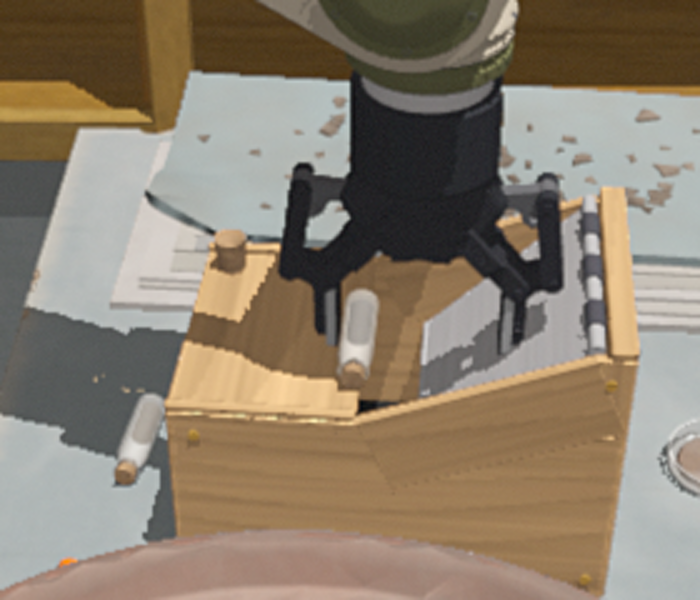

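The flap is well open. The vial (zoomed 357,337) has squared up against the rear pad and sits right at the ledge edge. The knuckle (562,290) is still about 13 mm short of the hinge, so I'll push a little further.

```bash
python3 - <<'E'
from geo import *
import cv2
from bench import env,kinematics,monitor,eyes
np.set_printoptions(precision=3,suppress=True)
print(env.movel(tcp(-.0255,-.013,.127),velocity=.02,guard=10))
env.hold(.3)
s=monitor.sense(); print(s["clock"],s["position"],s["contact_force"])
d=eyes.grab_frame("side"); cv2.imwrite("pics/side4.png",cv2.resize(d["frame"][100:340,180:460,::-1],None,fx=2.5,fy=2.5,interpolation=cv2.INTER_CUBIC))
E
```

```text
False
9.0917 [ 0.622 -0.045  0.114] [-1.242  0.091  0.938]
```

View pics/side4.png

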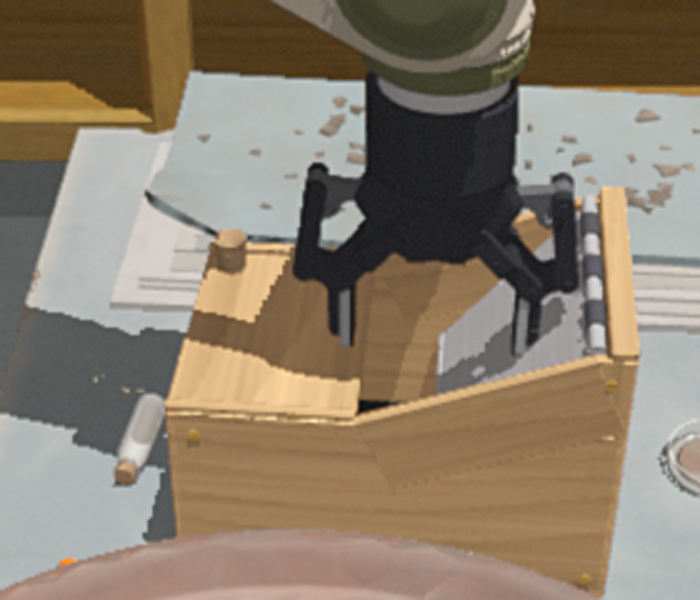

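The vial has left the ledge and is out of sight in the box, and the front finger still holds the flap open. I'll let it settle, back out along the same path, then lift.

```bash
python3 - <<'E'
from geo import *
import cv2
from bench import env,kinematics,monitor,eyes
np.set_printoptions(precision=3,suppress=True)
env.hold(.4)
print(env.movel(tcp(-.07,-.013,.127),velocity=.06,guard=12))
print(env.movel(tcp(-.07,-.013,.26),velocity=.1))
s=monitor.sense(); print(s["clock"],s["position"],s["contact_force"])
env.movel(np.array([.36,-.04,.30]),velocity=.2)
print(monitor.sense()["clock"])
for n in("side","top"):
    d=eyes.grab_frame(n); r=(slice(100,340),slice(180,460)) if n=="side" else (slice(100,340),slice(200,480)); cv2.imwrite(f"pics/{n}5.png",cv2.resize(d["frame"][r][:,:,::-1],None,fx=2.5,fy=2.5,interpolation=cv2.INTER_CUBIC))
E
```

```text
False
False
11.9167 [ 0.577 -0.042  0.246] [-0.979  0.231 -0.284]
13.1833
```

View pics/side5.png

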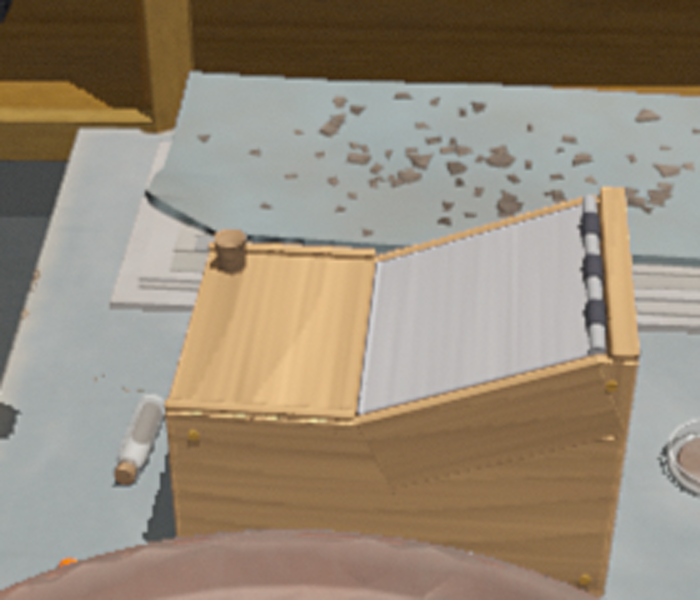

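View pics/top5.png

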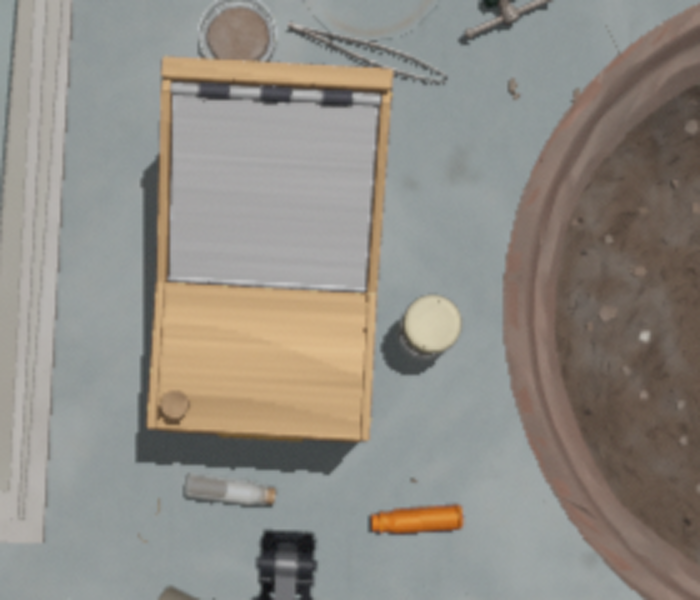

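The flap is shut flush, the ledge is clear except for the cork, and the jar, spare vial and orange look-alike are where they were. The arm is clear of everything, so I'm handing in.

```bash
python3 - <<'E'
from bench import env,monitor,job
env.hold(.5); print(monitor.sense()["contact_force"]); job.hand_in(); print(monitor.sense()["clock"])
E
```

```text
[ 0.27810727  0.71994426 -0.01634963]
the job is handed in; nothing more can be done
the job is handed in; nothing more can be done
```

The vial was pushed off the ledge into the wash box and the flap swung shut behind it. I handed the job in at about 14 s of the 32 s allowed.

**What I did:** I found the box and vial from both camera views and lowered the open gripper around the vial. I then moved slowly along the box's x so the front finger held the flap open while the rear finger pushed the vial over the edge. I backed out the same way and lifted clear.

**Last checks:**
- **Flap and ledge:** the pictures show the flap shut flush and nothing on the ledge but the cork.
- **Bystanders:** the cork, jar, spare vial and orange look-alike look unmoved.
- **Forces:** the 10–12 N force guards never tripped. With the arm clear, the force reading was under 1 N, which is the sensor's drift.

**Not confirmed:** the vial at rest on the box floor was never seen, because the shut flap and the walls hide it. I infer it from the vial leaving the ledge and the flap closing freely. The flap angle was judged by eye. The two views disagreed by about 2–3 mm on the box and vial positions, which was within the clearance I left.

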